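# Tip a case back and slip a lifting blade under it

## Task

Tip the tall plywood case back on its rear bottom edge until it leans by itself against the sloping plywood rest behind it; do not lift it off the bench. Slide the flat steel blade flat along the bench under the case's raised front, squarely and almost as far as the case's rear edge, then ease the case back down, not letting it drop, so that it stands upright and flat on the blade with the blade's grip sticking out in front. Leave the sanding block, the tray and the small wood offcut near the rest where they are.

Things in the scene. Friction and masses are not known exactly. Their poses are not given: they have to be found in the camera images.
- case: Tall plywood case, 0.6 kg, standing before the rest: body 70 deep (x) x 100 wide (y) x 135 high; two latches on its front (-x). On top, centred, a dark wooden grip block 50 (x) x 24 (y) x 45 high, top at z = 180, to pinch across y. Origin: centre of the underside; x to the rear, z up. Centre of mass about 77 mm up: it stays leaning once past about 25 degrees, needing no hold.
- case_rear_edge (a point): Middle of the case's rear bottom edge (35 mm behind the case's origin), about which it tips.
- case_grip (a point): Point inside the case's top grip block, 162 mm above the case's underside (27 mm above the body's top), a good place to pinch it.
- rest: Plywood back rest fixed to the bench behind the case: a flat panel 110 wide (y), its face leaning back (+x) 32 degrees from upright, top edge 53 mm behind the foot and 89 mm up; props reach 70 mm behind. Origin: middle of the face's foot, on the bench; x to the rear, away from the robot. The case's rear edge starts 3 to 11 mm before the foot, at nearly the same yaw.
- blade: Loose flat steel plate, 0.3 kg, 3 mm thick, 60 wide (y), lying to the left of the case, with an upright wooden grip block 44 (x) x 24 (y), top at z = 59. Origin: underside, below the grip's middle. x points to the tip, 90 mm ahead of the origin (last 9 mm thinned to 2 mm); the plate ends 31 mm behind it. Pinch the grip across y, about 40 mm up.
- blade_tip (a point): Middle of the blade's front edge, on its underside, 90 mm ahead of the blade's origin.
- sanding_block: Bystander: sanding block 64 x 112 x 36 mm, lying to the left of the case, nearer to it or farther than the blade; origin: centre of the underside.
- steel_tray: Bystander: dark pressed tray 126 x 166 x 28 mm with a round tin of screws in it, back left; origin: centre of the underside. To its left (y above 0.3 m) stands a rack with a cabinet, up to about 0.5 m: swing the arm clear of it at the start.
- offcut_1: Bystander: wood offcut 60 x 90 x 22 mm, left behind the rest; origin: centre of the underside. Behind it a thick fixed tube hangs down to 0.31 m above the bench, at about x 0.76, y -0.01 m, slanting toward the robot higher up (x 0.70 at z 0.6): keep the wrist clear of it.

How it is judged:
On the way, in this order (a step that is already met when the one before it is completed fails the run):
1. the case leans back by itself against the rest, its rear edge on the bench (angle between case's own z axis and vertical above 0.4 rad and contact force between case and rest above 0.05 N and contact force between case and the fingers below 0.05 N and height (world z) of case_rear_edge below 0.012 m), for 0.2 s.
2. the blade lies on the bench with its tip under the leaning case, past the middle of its underside (angle between case's own z axis and vertical above 0.35 rad and x of blade_tip in the frame of case above 0.005 m and height (world z) of blade_tip below 0.012 m and y of blade_tip in the frame of case between -0.03 and 0.03 m), for 0.1 s.
At the end, for the whole second after the job is handed in: The case stands upright (within 3.4 deg) on the blade, before the rest (origins under 85 mm apart); the blade is flat on the bench, its tip 5 to 60 mm behind the middle of the case's underside, within 25 mm of its centre line and 15 deg of square; both at rest (angle between case's own z axis and vertical below 0.06 rad and angle between blade's own z axis and vertical below 0.05 rad and height (world z) of blade_tip below 0.006 m and x of blade_tip in the frame of case between 0.005 and 0.06 m and y of blade_tip in the frame of case between -0.025 and 0.025 m and angle between the x axis of blade and the x axis of case, either way round below 0.26 rad and height (world z) of case between 0.002 and 0.008 m and contact force between case and blade above 2 N and horizontal distance between case and rest below 0.085 m and linear speed of each of case, blade below 0.02 m/s); the robot touches nothing.
It fails at once if the case's rear edge is lifted more than 20 mm off the bench (height (world z) of case_rear_edge above 0.02 m).
It fails at once if the case is dropped or flung (turns faster than 2.5 rad/s) (angular speed of case above 2.5 rad/s).
It fails at once if a bystander is moved more than 30 mm (distance of any of sanding_block, steel_tray, offcut_1 from where it was at the start of the episode above 0.03 m).
It also fails if it takes over 72 s, if anything falls off the work surface, if the arm or the gripper's body presses on something with over 40 N, if the wrist force passes 120 N, or if a joint passes its speed limit or range.

## Robot

A 6-joint arm with a two-finger parallel gripper is mounted at the origin on a cart in front of the work surface, level with it; the furniture and walls round the work are solid. World frame = base frame: x ahead of the robot, y to its left, z up, the work surface at z = 0. Lengths are in m, angles in rad, forces in N, time in s.
With the tool pointing down it reaches from about 0.4 to 0.925 m from the base axis. Payload 3.4 kg.
Tool frame: the origin (TCP) lies on the centre line of the jaws, within the pads' length; the fingertips stand 11 mm ahead of it and the grasp point (between the pads) lies 8 mm behind it; z points along the fingers, y is the line along which they close (so a half turn about z gives the same grasp; the last joint's range is limited). The gripper opens to 85 mm and grips with 20 to 120 N. Pads are 22 mm wide; open, the fingers measure 114 mm over their backs; the gripper's body (76 mm by 85 mm) begins 54 mm behind the grasp point. The pads swing forward as they close: fully open they stand 13 mm farther back than shut.
Start: joints at [-1.371, 0.307, 1.506, -0, 1.328, -0.073], TCP at [0.155, -0.554, 0.242] pointing down, gripper open.
Joint ranges: [-3.12, 3.12], [-1.05, 2.28], [0.14, 2.33], [-1.42, 4.57], [0.1, 2.73], [-2.68, 2.68]. Speed limits (rad/s): [2.57, 2.57, 3.14, 3.14, 3.14, 3.14].

## Interface

Orientations are given as a unit quaternion [x, y, z, w].
In Python, from rig import env gives the robot as it stands.
- The arm moves only by the tool servo_tool, never from a script. Its argument "targets" is a list of rows, each an object of numbers: "x", "y", "z": the shift along the tool's x, y, z in mm; "roll": the turn about the tool's z in rad; "hand": the closure, from 0 (fully open) to 1 (shut). In form: [{"x": .., "y": .., "z": .., "roll": .., "hand": ..}, ...]. A call has 1 to 8 rows; each row shifts and turns the commanded pose from where the row before left it, along the tool's axes as they then stand; what a row does not reach is not made up. A row lasts 1/10 s, in which the tool goes at most 50 mm and 8.59 degrees, less where a joint would pass 70% of its speed; a pose out of reach is approached as far as the arm can. A call with a gripper value outside its range is refused whole. The fingers move at their own pace and stop on an object; the grip force is fixed at half the most. Time passes only in rows, so rows that do not move let the fingers close. It gives the time, the measured TCP pose, the force, the opening and the grip force at its end, in the units of the state.
- env.observe(): the state, without advancing time (a new reading comes with each control period).
- env.snapshot(name): name is "scene" or "top" or "wrist"; returns the picture (420x560x3 uint8, blue, green, red); there is no depth.
- env.camera_info(name): a dict with "fx", "fy", "cx", "cy" (pixels), "R" (3x3) and "t" (3): a world point X has camera coordinates R X + t. Camera axes: x right, y down, z forward; pixel columns grow to the right and rows downward; lengths in m; the calibration is good to about 2 mm. A picture is of the moment at which its call begins: read the wrist's pose just before it. camera_info takes no time and is no camera call; for the wrist camera it gives the pose at the moment of the call.
- env.job_done(): hands the job in; it is judged then, once.
The state is a dict: "clock": time; "q": joint angles; "joint_vel": joint speeds; "joint_torque": joint torques, N m; "position": TCP position; "eef_rot": TCP orientation; "force": force on the tool from outside, world axes, zero at the start; "torque": the same for the moment, N m; "gripper_width": opening from 0.0 (shut) to 1.0 (fully open); "grip_force": force on a finger pad.
Only numpy, scipy, OpenCV 4.12 (cv2) and the standard library are available. Lean on these libraries where they do the work, as an engineer would, in place of code of your own. Each camera call takes 0.05 s, during which the arm holds its last target. There are 200 camera calls.

## Working session

There is one attempt and no reset: what is moved stays moved. The work goes in short steps, Python scripts to look and compute and a tool call to move; the robot and the scene stay as the last step left them, time stands still between calls to the robot, and variables do not carry over. Pictures are saved under pics/ and viewed, at most 10 in all, crops included, and the job is handed in when it is done.

Besides the shell and the picture viewer there is one more tool, called in YAML: its name, and indented under it one key for each argument. servo_tool: Moves the arm, as the interface text tells. Its arguments: {"type":"object","properties":{"targets":{"type":"array","items":{"type":"object","properties":{"x":{"type":"number"},"y":{"type":"number"},"z":{"type":"number"},"roll":{"type":"number"},"hand":{"type":"number"}}}}},"required":["targets"]}

```bash
mkdir -p pics; ls
python3 - <<'E'
from rig import env
import cv2
s=env.observe();print(s)
for n in("scene","top"):
    cv2.imwrite(f"pics/{n}0.png",env.snapshot(n));c=env.camera_info(n);print(n,c)
E
```

```text
pics
{'clock': 0.0, 'q': array([-1.37053814e+00,  3.07597535e-01,  1.50768839e+00,  5.04550542e-06,
        1.32835381e+00, -7.35283674e-02]), 'joint_vel': array([ 0.00099696, -0.00042221, -0.00018816, -0.00032783, -0.00026591,
        0.00046388]), 'joint_torque': array([-9.35233656e-04, -4.57560790e+01, -2.51917845e+01, -3.76347043e-04,
        1.30529230e-02,  1.96023720e-06]), 'position': array([ 0.15529732, -0.55293922,  0.24136128]), 'eef_rot': array([ 9.90644303e-01,  1.36465446e-01, -6.23696077e-05, -1.02163963e-03]), 'force': array([0.18555748, 0.20366336, 0.18466764]), 'torque': array([-0.00914451,  0.02384382,  0.03732956]), 'grip_force': 0.0, 'gripper_width': 0.9980053782641054}
scene {'fx': 457.1026125978245, 'fy': 457.1026125978245, 'cx': 282.0703501261182, 'cy': 210.16912580637583, 'R': array([[-0.65099499, -0.75903948,  0.00803658],
       [-0.538297  ,  0.45415737, -0.70991368],
       [ 0.53520264, -0.46647631, -0.70424284]]), 't': array([0.38508258, 0.400698  , 0.73372905])}
top {'fx': 429.265164490821, 'fy': 429.265164490821, 'cx': 279.6350828534703, 'cy': 212.2408203670605, 'R': array([[-1.04870994e-02, -9.99944957e-01,  3.22705471e-04],
       [-9.89504378e-01,  1.03310869e-02, -1.44133113e-01],
       [ 1.44121846e-01, -1.83085676e-03, -9.89558256e-01]]), 't': array([0.01531886, 0.58059951, 0.96613056])}
```

Run:
```python
import cv2
a=cv2.imread("pics/top0.png");cv2.imwrite("pics/top0b.png",cv2.resize(a,(800,600),interpolation=2))
a=cv2.imread("pics/scene0.png");cv2.imwrite("pics/scene0b.png",cv2.resize(a,(800,600),interpolation=2))
```

```text
(no output)
```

View pics/top0b.png

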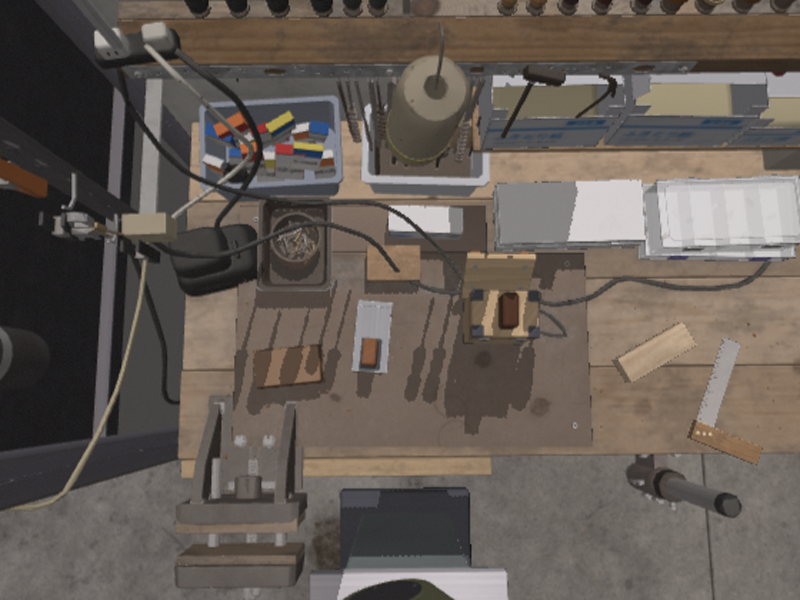

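View pics/scene0b.png

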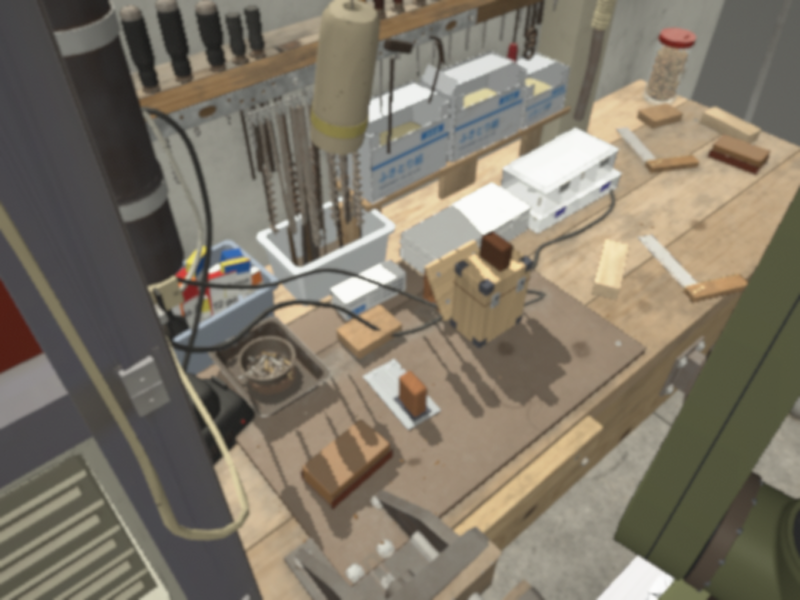

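The top view shows the case at about (505,310), the blade at (372,340), the sanding block at (290,366), the offcut at (393,263) and the tray at (295,247), all in the 800-pixel picture. I'll enlarge the case and blade.

Run:
```python
import cv2
a=cv2.imread("pics/top0.png")[170:270,240:390];cv2.imwrite("pics/top0c.png",cv2.resize(a,(795,530),interpolation=cv2.INTER_CUBIC))
```

```text
(no output)
```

View pics/top0c.png

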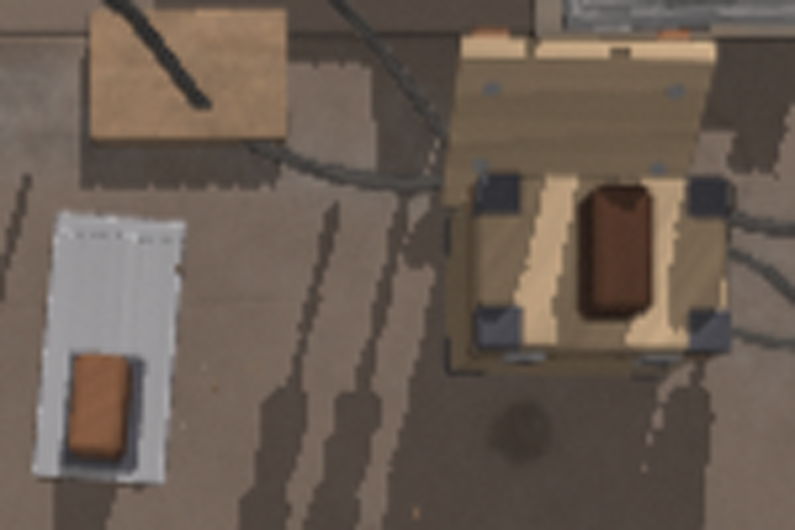

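The crop shows:
- **Case top corners:** (473,176), (730,176), (473,350), (730,350).
- **Case grip top:** about (597–651, 188–312).
- **Blade plate corners:** (60,213), (187,222), (163,485), (35,476).
- **Blade grip top:** about (75,353) to (120,458).
- **Rest's top face edge:** (460,57) to (715,57).

```bash
cat > h.py <<'E'
import numpy as np
from rig import env
from scipy.spatial.transform import Rotation as Ro
def world(name,uv,z,ci=None):
    c=ci or env.camera_info(name);uv=np.atleast_2d(np.array(uv,float))
    R,t=c["R"],c["t"];C=-R.T@t
    d=np.c_[(uv[:,0]-c["cx"])/c["fx"],(uv[:,1]-c["cy"])/c["fy"],np.ones(len(uv))]@R
    return C+d*((z-C[2])/d[:,2])[:,None]
def proj(name,X,ci=None):
    c=ci or env.camera_info(name);p=np.atleast_2d(X)@c["R"].T+c["t"]
    return np.c_[c["cx"]+c["fx"]*p[:,0]/p[:,2],c["cy"]+c["fy"]*p[:,1]/p[:,2]]
def st():
    s=env.observe();print("t",round(s["clock"],2),"p",(s["position"]*1000).round(1),"eul",Ro.from_quat(s["eef_rot"]).as_euler("ZYX").round(3),"F",s["force"].round(1),"w",round(s["gripper_width"],3),"q",s["q"].round(2));return s
E
python3 - <<'E'
from h import *
np.set_printoptions(suppress=True,precision=4)
f=lambda p,z:world("top",np.array(p)/5.3+[240,170]-.4,z)
def sh(n,p,z):
    w=f(p,z);print(n,w[:,:2].round(4).tolist(),"mean",w.mean(0).round(4));return w
w=sh("case",[(473,176),(730,176),(730,350),(473,350)],.135)
print(np.arctan2(*(w[1]-w[0])[:2])) 
sh("grip",[(597,188),(651,188),(651,312),(597,312)],.18)
w=sh("rest",[(460,57),(715,57)],.089)
w=sh("blade",[(60,213),(187,222),(163,485),(35,476)],.003);d=(w[0]+w[1]-w[2]-w[3])/2;print(d,np.arctan2(d[1],d[0]))
sh("bgrip",[(75,353),(129,355),(120,458),(69,455)],.059)
sh("off",[(90,10),(287,10),(287,140),(90,140)],.022)
f=lambda p,z:world("top",np.array(p)*.7,z)
sh("sand",[(253,350),(320,345),(324,382),(258,388)],.036)
c=env.camera_info("wrist");s=env.observe();print(Ro.from_quat(s["eef_rot"]).as_matrix()); print(-c["R"].T@c["t"]-s["position"],c["R"])
E
```

```text
case [[0.5865, -0.0959], [0.5854, -0.1996], [0.5151, -0.1965], [0.5161, -0.094]] mean [ 0.5508 -0.1465  0.135 ]
-3.131159630039249
grip [[0.5738, -0.138], [0.5736, -0.1586], [0.5259, -0.1568], [0.5261, -0.1363]] mean [ 0.5498 -0.1474  0.18  ]
rest [[0.6457, -0.0972], [0.6446, -0.2061]] mean [ 0.6451 -0.1517  0.089 ]
blade [[0.5932, 0.0792], [0.5884, 0.0208], [0.4681, 0.0327], [0.4728, 0.0907]] mean [0.5306 0.0558 0.003 ]
[ 0.1204 -0.0117  0.    ] -0.09678382175697899
bgrip [[0.5234, 0.0691], [0.5223, 0.0458], [0.478, 0.0499], [0.4796, 0.0718]] mean [0.5008 0.0592 0.059 ]
off [[0.6843, 0.0642], [0.6833, -0.0261], [0.6228, -0.0252], [0.6237, 0.0643]] mean [0.6535 0.0193 0.022 ]
sand [[0.5068, 0.2496], [0.5138, 0.1401], [0.4536, 0.1331], [0.4451, 0.24]] mean [0.4798 0.1907 0.036 ]
[[ 0.9628  0.2704 -0.0004]
 [ 0.2704 -0.9628  0.0018]
 [ 0.0001 -0.0019 -1.    ]]
[0.0687 0.0195 0.1307] [[ 0.2693 -0.9631 -0.0008]
 [-0.9236 -0.2585  0.2829]
 [-0.2727 -0.0754 -0.9592]]
```

servo_tool:
  targets:
    - {"roll": 0.142, "hand": 0}
    - {"roll": 0.142}
    - {"x": 33, "y": -34}
    - {"x": 33, "y": -34}
    - {"x": 33, "y": -34}
    - {"x": 33, "y": -34}
    - {"x": 33, "y": -34}
    - {"x": 33, "y": -34}

```text
validation failed for argument at $.ta...
```

servo_tool:
  targets:
    - {"x": 33, "y": -34}
    - {"x": 33, "y": -34}
    - {"x": 33, "y": -34}
    - {"x": 33, "y": -34}
    - {"x": 33, "y": -34}
    - {"x": 0, "y": 0}

```text
validation failed for argument at $.ta...
```

servo_tool:
  targets:
    - {"x": 0, "y": 0, "z": 0, "roll": 0.142, "hand": 0}
    - {"x": 0, "y": 0, "z": 0, "roll": 0.142, "hand": 0}
    - {"x": 33, "y": -34, "z": 0, "roll": 0, "hand": 0}
    - {"x": 33, "y": -34, "z": 0, "roll": 0, "hand": 0}
    - {"x": 33, "y": -34, "z": 0, "roll": 0, "hand": 0}
    - {"x": 33, "y": -34, "z": 0, "roll": 0, "hand": 0}
    - {"x": 33, "y": -34, "z": 0, "roll": 0, "hand": 0}
    - {"x": 33, "y": -34, "z": 0, "roll": 0, "hand": 0}

```text
clock: 0.9
position: [0.3563, -0.3499, 0.242]
eef_rot: [1.0, -0.005, -0.0, -0.0]
force: [0.7, -0.2, -0.6]
gripper_width: 1.002
grip_force: 0.0
```

servo_tool:
  targets:
    - {"x": 32, "y": -33, "z": 0, "roll": 0, "hand": 0}
    - {"x": 32, "y": -33, "z": 0, "roll": 0, "hand": 0}
    - {"x": 32, "y": -33, "z": 0, "roll": 0, "hand": 0}
    - {"x": 32, "y": -33, "z": 0, "roll": 0, "hand": 0}
    - {"x": 32, "y": -33, "z": 0, "roll": 0, "hand": 0}
    - {"x": 0, "y": 0, "z": 0, "roll": 0, "hand": 0}

```text
clock: 1.5
position: [0.5208, -0.1842, 0.2419]
eef_rot: [1.0, -0.002, 0.001, -0.001]
force: [-0.2, 0.2, -0.1]
gripper_width: 1.0
grip_force: 0.0
```

Run:
```python
from h import *
import cv2
s=st();c=env.camera_info("wrist");cv2.imwrite("pics/w1.png",env.snapshot("wrist"))
np.savez("w1.npz",**c)
print(proj("wrist",[[.5738,-.138,.18],[.5736,-.1586,.18],[.526,-.157,.18],[.526,-.136,.18],[.645,-.1,.089],[.645,-.2,.089]],c))
```

```text
t 1.5 p [ 520.8 -184.2  241.9] eul [-5.00e-03 -2.00e-03 -3.14e+00] F [-0.2  0.2 -0.1] w 1.0 q [-0.42  0.28  1.55  0.    1.31  1.16]
[[204.88697698 152.29739729]
 [236.32233134 152.42836595]
 [236.98890223 221.22186384]
 [207.06968404 221.37340279]
 [180.16681244  61.3572928 ]
 [292.8223413   60.62634281]]
```

View pics/w1.png

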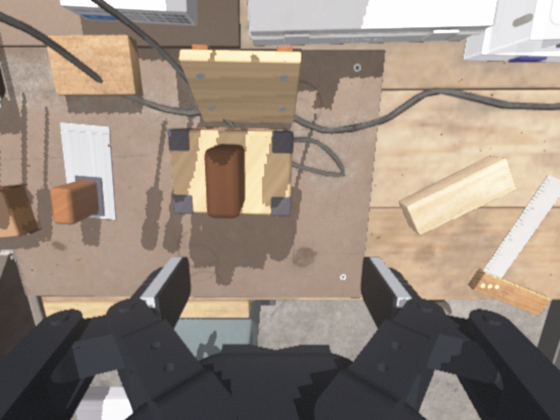

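The wrist view confirms it: the case grip top spans about (205–237, 147–217) against a predicted (205–237, 152–221), so the position is good to 3–4 mm. Now I'll move over it and go down.

servo_tool:
  targets:
    - {"x": 28, "y": -36, "z": 0, "roll": 0, "hand": 0}
    - {"x": 0, "y": 0, "z": 20, "roll": 0, "hand": 0}
    - {"x": 0, "y": 0, "z": 25, "roll": 0, "hand": 0}
    - {"x": 0, "y": 0, "z": 25, "roll": 0, "hand": 0}
    - {"x": 0, "y": 0, "z": 18, "roll": 0, "hand": 0}
    - {"x": 0, "y": 0, "z": 0, "roll": 0, "hand": 0}

```text
clock: 2.15
position: [0.5422, -0.1529, 0.1514]
eef_rot: [1.0, -0.006, -0.003, -0.001]
force: [-0.3, -0.6, 0.2]
gripper_width: 0.999
grip_force: 0.0
```

servo_tool:
  targets:
    - {"x": 0, "y": 0, "z": 0, "roll": 0, "hand": 0.4}
    - {"x": 0, "y": 0, "z": 0, "roll": 0, "hand": 0.5}
    - {"x": 0, "y": 0, "z": 0, "roll": 0, "hand": 0.6}
    - {"x": 0, "y": 0, "z": 0, "roll": 0, "hand": 0.7}
    - {"x": 0, "y": 0, "z": 0, "roll": 0, "hand": 0.8}
    - {"x": 0, "y": 0, "z": 0, "roll": 0, "hand": 0.8}

```text
clock: 2.75
position: [0.5458, -0.1524, 0.1547]
eef_rot: [1.0, -0.005, 0.0, 0.0]
force: [0.1, 2.0, 1.7]
gripper_width: 0.27
grip_force: 61.3
```

servo_tool:
  targets:
    - {"x": 7.2, "y": 0, "z": -1.6, "roll": 0, "hand": 0.8}
    - {"x": 7.2, "y": 0, "z": -1.2, "roll": 0, "hand": 0.8}
    - {"x": 7.2, "y": 0, "z": -1.0, "roll": 0, "hand": 0.8}
    - {"x": 7.3, "y": 0, "z": -0.6, "roll": 0, "hand": 0.8}
    - {"x": 0, "y": 0, "z": 0, "roll": 0, "hand": 0.8}

```text
clock: 3.25
position: [0.575, -0.1524, 0.1584]
eef_rot: [1.0, -0.005, -0.0, -0.0]
force: [-3.7, 3.3, -0.6]
gripper_width: 0.272
grip_force: 61.1
```

Run:
```python
from h import *
import cv2
s=st()
a=env.snapshot("scene")[150:270,260:420];cv2.imwrite("pics/s1.png",cv2.resize(a,(800,600),interpolation=2))
```

```text
t 3.25 p [ 575.  -152.4  158.4] eul [-1.000e-02  1.000e-03 -3.141e+00] F [-3.7  3.3 -0.6] w 0.272 q [-0.33  0.41  1.58  0.    1.16  1.25]
```

View pics/s1.png

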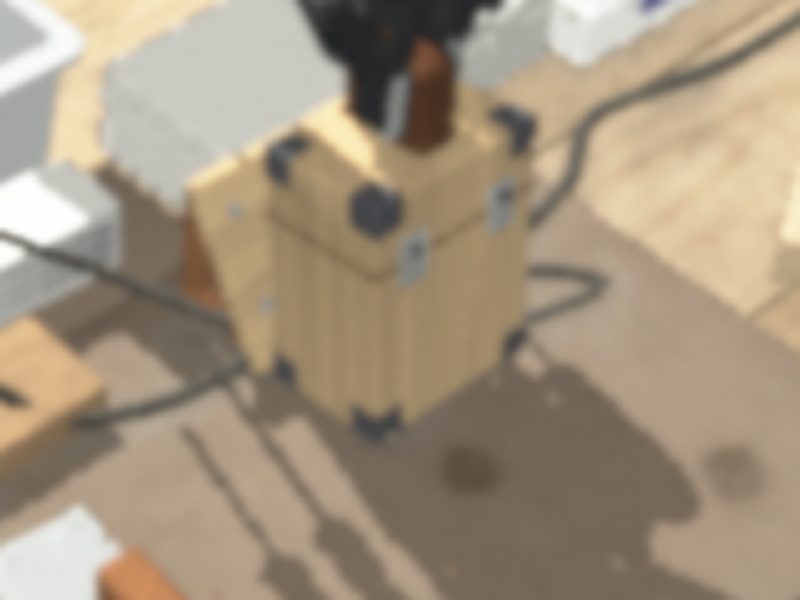

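The case is gripped. In the crop its front-left edge runs from about (375,205) at the top to (375,428) at the bottom, and the rear-left bottom corner is near (280,372). I'll fit the tilt from these.

Run:
```python
from h import *
for th in(0,5,10):
  t=np.radians(th)
  for xe in(.586,.592):
    f=lambda a,b,z:[xe+(a-35)*np.cos(t)+z*np.sin(t),b-.15*1,-(a-35)*np.sin(t)+z*np.cos(t)]
    f=lambda a,b,z:[xe+(a-.035)*np.cos(t)+z*np.sin(t),b-.149,-(a-.035)*np.sin(t)+z*np.cos(t)]
    print(th,xe,((proj("scene",[f(-.035,.05,.135),f(-.035,.05,0),f(.035,.05,0),f(-.035,-.05,0),f(-.035,-.05,.135)])-[260,150]+.4)*5).round().tolist())
```

```text
0 0.586 [[411.0, 260.0], [381.0, 472.0], [277.0, 387.0], [527.0, 370.0], [569.0, 159.0]]
0 0.592 [[400.0, 253.0], [372.0, 464.0], [268.0, 380.0], [518.0, 363.0], [559.0, 152.0]]
5 0.586 [[391.0, 236.0], [382.0, 463.0], [277.0, 387.0], [529.0, 361.0], [550.0, 136.0]]
5 0.592 [[381.0, 228.0], [373.0, 455.0], [268.0, 380.0], [519.0, 354.0], [540.0, 129.0]]
10 0.586 [[371.0, 212.0], [382.0, 453.0], [277.0, 387.0], [529.0, 352.0], [530.0, 114.0]]
10 0.592 [[361.0, 205.0], [373.0, 445.0], [268.0, 380.0], [520.0, 345.0], [520.0, 108.0]]
```

The tilt is about 10°, with the rear edge on the bench, so I'll keep going.

servo_tool:
  targets:
    - {"x": 7.3, "y": 0, "z": -0.3, "roll": 0, "hand": 0.8}
    - {"x": 7.3, "y": 0, "z": -0.1, "roll": 0, "hand": 0.8}
    - {"x": 7.3, "y": 0, "z": 0.3, "roll": 0, "hand": 0.8}
    - {"x": 7.3, "y": 0, "z": 0.7, "roll": 0, "hand": 0.8}
    - {"x": 7.2, "y": 0, "z": 0.9, "roll": 0, "hand": 0.8}
    - {"x": 7.2, "y": 0, "z": 1.3, "roll": 0, "hand": 0.8}
    - {"x": 7.1, "y": 0, "z": 1.6, "roll": 0, "hand": 0.8}
    - {"x": 0, "y": 0, "z": 0, "roll": 0, "hand": 0.8}

```text
clock: 4.1
position: [0.6277, -0.1535, 0.1549]
eef_rot: [1.0, -0.005, 0.002, 0.0]
force: [-1.6, 2.8, 4.6]
gripper_width: 0.272
grip_force: 61.7
```

servo_tool:
  targets:
    - {"x": 7.1, "y": 0, "z": 1.8, "roll": 0, "hand": 0.8}
    - {"x": 5, "y": 0, "z": 1.6, "roll": 0, "hand": 0.8}
    - {"x": 0, "y": 0, "z": 0, "roll": 0, "hand": 0.8}

```text
clock: 4.4
position: [0.6396, -0.1537, 0.1516]
eef_rot: [1.0, -0.005, 0.002, 0.0]
force: [-0.8, 1.9, 3.7]
gripper_width: 0.275
grip_force: 61.7
```

servo_tool:
  targets:
    - {"x": 3, "y": 0, "z": 1, "roll": 0, "hand": 0.8}
    - {"x": 2, "y": 0, "z": 0.8, "roll": 0, "hand": 0.8}
    - {"x": 0, "y": 0, "z": 0, "roll": 0, "hand": 0.8}

```text
clock: 4.7
position: [0.6438, -0.1538, 0.1501]
eef_rot: [1.0, -0.005, 0.002, 0.0]
force: [-1.1, 2.9, 5.2]
gripper_width: 0.276
grip_force: 62.0
```

Run:
```python
from h import *
import cv2
s=st()
a=env.snapshot("scene")[130:280,240:440];cv2.imwrite("pics/s2.png",cv2.resize(a,(800,600),interpolation=2))
```

```text
t 4.7 p [ 643.8 -153.8  150.1] eul [-1.000e-02 -3.000e-03  3.141e+00] F [-1.1  2.9  5.2] w 0.276 q [-0.3   0.5   1.44  0.    1.2   1.28]
```

View pics/s2.png

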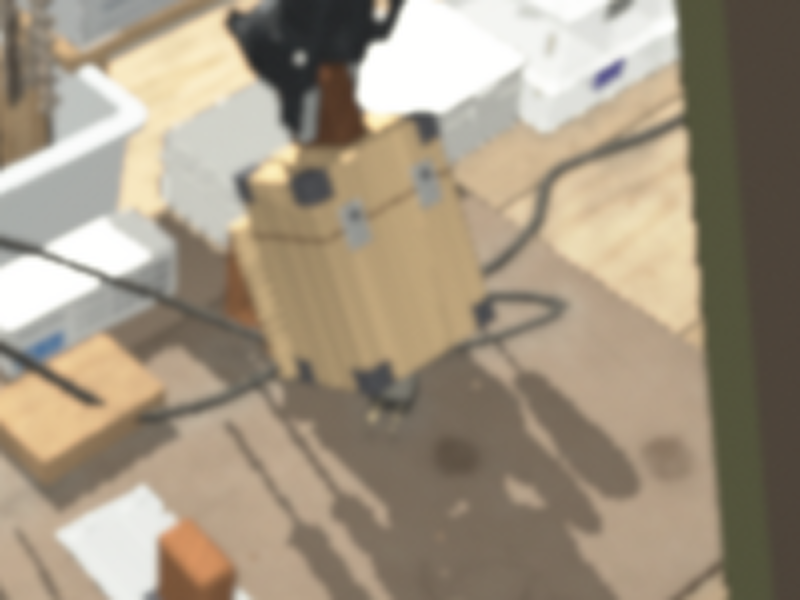

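The case leans back close against the rest, with its rear-left bottom corner still on the bench at about (303,372) in the crop. I'll release it and rise.

servo_tool:
  targets:
    - {"x": 0, "y": 0, "z": 0, "roll": 0, "hand": 0.65}
    - {"x": 0, "y": 0, "z": 0, "roll": 0, "hand": 0.5}
    - {"x": 0, "y": 0, "z": 0, "roll": 0, "hand": 0.2}
    - {"x": 0, "y": 0, "z": 0, "roll": 0, "hand": 0}
    - {"x": 0, "y": 0, "z": -20, "roll": 0, "hand": 0}
    - {"x": 0, "y": 0, "z": -45, "roll": 0, "hand": 0}
    - {"x": 0, "y": 0, "z": -45, "roll": 0, "hand": 0}
    - {"x": 0, "y": 0, "z": 0, "roll": 0, "hand": 0}

```text
clock: 5.55
position: [0.6465, -0.155, 0.267]
eef_rot: [1.0, -0.005, 0.007, 0.002]
force: [1.6, 0.4, 0.6]
gripper_width: 1.0
grip_force: 0.0
```

servo_tool:
  targets:
    - {"x": -24.5, "y": -35.4, "z": 0, "roll": 0, "hand": 0}
    - {"x": -24.5, "y": -35.4, "z": 0, "roll": 0, "hand": 0}
    - {"x": -24.5, "y": -35.4, "z": 0, "roll": 0, "hand": 0}
    - {"x": -24.5, "y": -35.4, "z": 0, "roll": 0, "hand": 0}
    - {"x": -24.5, "y": -35.4, "z": 0, "roll": 0, "hand": 0}
    - {"x": -24.5, "y": -35.4, "z": 0, "roll": 0, "hand": 0}
    - {"x": 0, "y": 0, "z": 0, "roll": 0.087, "hand": 0}
    - {"x": 0, "y": 0, "z": 0, "roll": 0, "hand": 0}

```text
clock: 6.35
position: [0.4967, 0.0613, 0.2591]
eef_rot: [0.999, -0.048, 0.0, 0.0]
force: [0.0, 0.9, 0.1]
gripper_width: 0.999
grip_force: 0.0
```

Run:
```python
from h import *
import cv2
s=st();c=env.camera_info("top");a=env.snapshot("top")
a=a[140:280,200:400];cv2.imwrite("pics/t2.png",cv2.resize(a,(800,560),interpolation=2))
```

```text
t 6.35 p [496.7  61.3 259.1] eul [-9.500e-02 -1.000e-03  3.141e+00] F [0.  0.9 0.1] w 0.999 q [ 0.04  0.19  1.63 -0.    1.32  1.7 ]
```

View pics/t2.png

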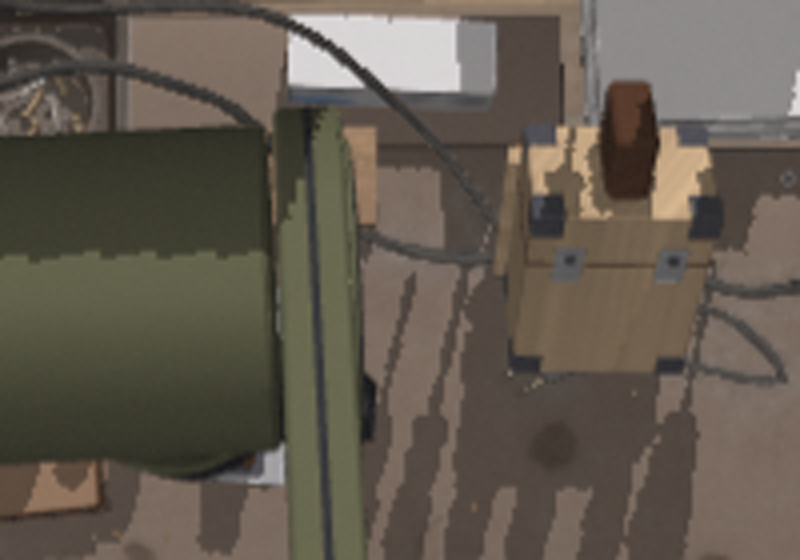

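The case leans freely. In the crop its front bottom corners are at (510,372) and (684,373), and its front top corners are near (527,218) and (722,220). I'll work out its yaw, centre and tilt.

Run:
```python
from h import *
f=lambda p,z:world("top",np.array(p)/4+[200,140]-.4,z)
w=f([(510,372),(684,373)],.038);print(w,"mid",w.mean(0))
w=f([(527,219),(722,220)],.151);print(w,"mid",w.mean(0))
w=f([(608,85),(652,85)],.18);print("grip",w)
t=np.radians(33)
for xe in(.586,.590,.594):
    g=lambda a,b,z:[xe+(a-.035)*np.cos(t)+z*np.sin(t),b-.149,-(a-.035)*np.sin(t)+z*np.cos(t)]
    print(xe,((proj("top",[g(-.035,.05,0),g(-.035,-.05,0),g(-.035,.05,.135),g(-.035,-.05,.135),g(.025,.012,.18)])-[200,140]+.4)*4).round().tolist())
```

```text
[[ 0.53197483 -0.10142095  0.038     ]
 [ 0.53032213 -0.20327965  0.038     ]] mid [ 0.53114848 -0.1523503   0.038     ]
[[ 0.6017812  -0.09981075  0.151     ]
 [ 0.60017635 -0.20241004  0.151     ]] mid [ 0.60097877 -0.1511104   0.151     ]
grip [[ 0.6660634  -0.13985923  0.18      ]
 [ 0.66582773 -0.1625188   0.18      ]]
0.586 [[506.0, 380.0], [677.0, 378.0], [526.0, 221.0], [716.0, 219.0], [595.0, 79.0]]
0.59 [[506.0, 373.0], [677.0, 371.0], [525.0, 213.0], [715.0, 211.0], [594.0, 72.0]]
0.594 [[506.0, 366.0], [676.0, 365.0], [525.0, 206.0], [715.0, 204.0], [594.0, 64.0]]
```

servo_tool:
  targets:
    - {"x": 3, "y": 1, "z": 45, "roll": 0, "hand": 0}
    - {"x": 0, "y": 0, "z": 45, "roll": 0, "hand": 0}
    - {"x": 0, "y": 0, "z": 45, "roll": 0, "hand": 0}
    - {"x": 0, "y": 0, "z": 45, "roll": 0, "hand": 0}
    - {"x": 0, "y": 0, "z": 30, "roll": 0, "hand": 0}
    - {"x": 0, "y": 0, "z": 16, "roll": 0, "hand": 0}
    - {"x": 0, "y": 0, "z": 0, "roll": 0, "hand": 0}
    - {"x": 0, "y": 0, "z": 0, "roll": 0, "hand": 0}

```text
clock: 7.2
position: [0.5011, 0.0584, 0.0329]
eef_rot: [0.999, -0.049, -0.0, 0.0]
force: [1.4, -0.2, -0.4]
gripper_width: 0.999
grip_force: 0.0
```

servo_tool:
  targets:
    - {"x": 0, "y": 0, "z": 0, "roll": 0, "hand": 0.4}
    - {"x": 0, "y": 0, "z": 0, "roll": 0, "hand": 0.55}
    - {"x": 0, "y": 0, "z": 0, "roll": 0, "hand": 0.65}
    - {"x": 0, "y": 0, "z": 0, "roll": 0, "hand": 0.75}
    - {"x": 0, "y": 0, "z": 0, "roll": 0, "hand": 0.8}
    - {"x": 0, "y": 0, "z": 0, "roll": 0, "hand": 0.8}

```text
clock: 7.8
position: [0.5008, 0.0592, 0.0339]
eef_rot: [0.999, -0.048, 0.001, -0.0]
force: [-0.8, 0.5, 5.4]
gripper_width: 0.272
grip_force: 59.7
```

servo_tool:
  targets:
    - {"x": -15, "y": 0, "z": -2, "roll": 0, "hand": 0.8}
    - {"x": -40, "y": 0, "z": 0, "roll": 0, "hand": 0.8}
    - {"x": -1, "y": 35, "z": 0, "roll": 0, "hand": 0.8}
    - {"x": 0, "y": 40, "z": 0, "roll": 0, "hand": 0.8}
    - {"x": 0, "y": 40, "z": 0, "roll": 0, "hand": 0.8}
    - {"x": 0, "y": 40, "z": 0, "roll": 0, "hand": 0.8}
    - {"x": 0, "y": 40, "z": 0, "roll": 0, "hand": 0.8}
    - {"x": 0, "y": 20, "z": 0, "roll": 0, "hand": 0.8}

```text
clock: 8.6
position: [0.4236, -0.1523, 0.0351]
eef_rot: [0.999, -0.049, 0.0, 0.0]
force: [1.3, 0.1, -2.7]
gripper_width: 0.271
grip_force: 59.8
```

servo_tool:
  targets:
    - {"x": 0, "y": 0, "z": 0, "roll": -0.04, "hand": 0.8}
    - {"x": 0, "y": 0, "z": 0, "roll": -0.04, "hand": 0.8}
    - {"x": 0, "y": 0, "z": 0, "roll": 0, "hand": 0.8}
    - {"x": 0, "y": 0, "z": 0, "roll": 0, "hand": 0.8}

```text
clock: 9.0
position: [0.4234, -0.1493, 0.0349]
eef_rot: [1.0, -0.009, -0.0, -0.0]
force: [0.2, 0.8, -2.8]
gripper_width: 0.277
grip_force: 59.8
```

Run:
```python
from h import *
import cv2
s=st();c=env.camera_info("wrist");np.savez("w3.npz",**c);cv2.imwrite("pics/w3.png",cv2.resize(env.snapshot("wrist"),(784,588),interpolation=2))
```

```text
t 9.0 p [ 423.4 -149.3   34.9] eul [-1.800e-02  1.000e-03 -3.141e+00] F [ 0.2  0.8 -2.8] w 0.277 q [-0.43  0.42  2.02 -0.    0.7   1.16]
```

View pics/w3.png

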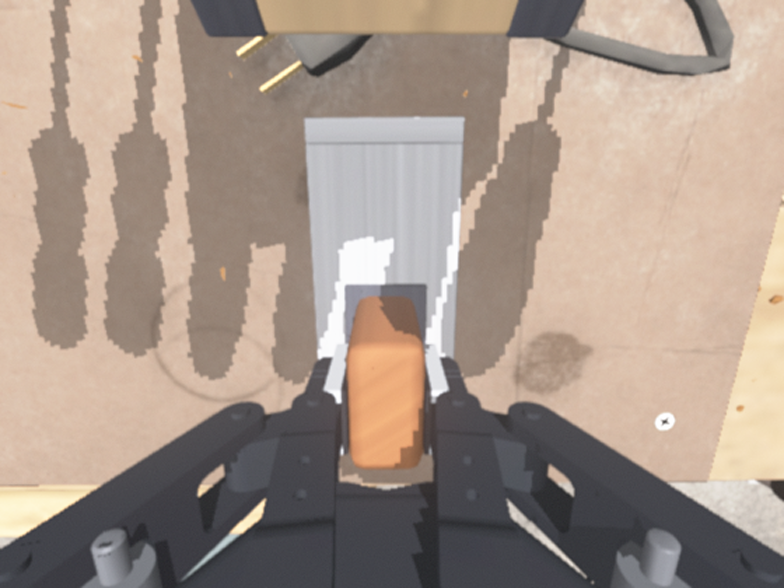

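The blade is held squarely in front of the case. Its tip edge runs (305–463,118), and the case's raised front bottom edge is at row 35, about 200–578. A cable plug shows on the bench near (240–370, 30–90).

Run:
```python
from h import *
c=dict(np.load("w3.npz"))
f=lambda p,z:world("x",np.array(p)/1.4-.2,z,c).round(4).tolist()
print("tip",f([(305,118),(463,117)],.005),"plug",f([(240,52),(263,88),(315,72),(370,38),(280,40)],.005))
print("case",f([(205,35),(572,35)],.038))
```

```text
tip [[0.5142, -0.1213, 0.005], [0.5134, -0.1791, 0.005]] plug [[0.536, -0.1001, 0.005], [0.5244, -0.1069, 0.005], [0.5292, -0.126, 0.005], [0.5395, -0.1458, 0.005], [0.5394, -0.1145, 0.005]]
case [[0.5319, -0.1012, 0.038], [0.53, -0.2025, 0.038]]
```

The plug lies where the case stood at the start, so it can't be a solid obstacle. I'll lower the blade and slide it in while watching the force.

servo_tool:
  targets:
    - {"x": 0, "y": 0, "z": 1.5, "roll": 0, "hand": 0.8}
    - {"x": 6, "y": 0, "z": 0.5, "roll": 0, "hand": 0.8}
    - {"x": 8, "y": 0, "z": 0, "roll": 0, "hand": 0.8}
    - {"x": 8, "y": 0, "z": 0, "roll": 0, "hand": 0.8}
    - {"x": 8, "y": 0, "z": 0, "roll": 0, "hand": 0.8}
    - {"x": 0, "y": 0, "z": 0, "roll": 0, "hand": 0.8}

```text
clock: 9.65
position: [0.4535, -0.1496, 0.0339]
eef_rot: [1.0, -0.008, -0.0, 0.0]
force: [-2.2, 0.1, 7.9]
gripper_width: 0.273
grip_force: 61.6
```

servo_tool:
  targets:
    - {"x": 8, "y": 0, "z": 0, "roll": 0, "hand": 0.8}
    - {"x": 8, "y": 0, "z": 0, "roll": 0, "hand": 0.8}
    - {"x": 8, "y": 0, "z": 0, "roll": 0, "hand": 0.8}
    - {"x": 5, "y": 0, "z": 0, "roll": 0, "hand": 0.8}
    - {"x": 4, "y": 0, "z": 0, "roll": 0, "hand": 0.8}
    - {"x": 0, "y": 0, "z": 0, "roll": 0, "hand": 0.8}

```text
clock: 10.25
position: [0.4851, -0.1499, 0.0339]
eef_rot: [1.0, -0.008, -0.001, -0.0]
force: [-4.9, 0.6, 10.2]
gripper_width: 0.275
grip_force: 61.7
```

servo_tool:
  targets:
    - {"x": 0, "y": 0, "z": 0, "roll": 0, "hand": 0.6}
    - {"x": 0, "y": 0, "z": 0, "roll": 0, "hand": 0.2}
    - {"x": 0, "y": 0, "z": 0, "roll": 0, "hand": 0}
    - {"x": 0, "y": 0, "z": 0, "roll": 0, "hand": 0}
    - {"x": 0, "y": 0, "z": -40, "roll": 0, "hand": 0}
    - {"x": 0, "y": 0, "z": -45, "roll": 0, "hand": 0}
    - {"x": 0, "y": 0, "z": -45, "roll": 0, "hand": 0}
    - {"x": 0, "y": 0, "z": -45, "roll": 0, "hand": 0}

```text
clock: 11.05
position: [0.4864, -0.1504, 0.2097]
eef_rot: [1.0, -0.009, -0.0, -0.0]
force: [1.3, -0.3, 0.4]
gripper_width: 0.998
grip_force: 0.0
```

servo_tool:
  targets:
    - {"x": 0, "y": 0, "z": -50, "roll": 0, "hand": 0}
    - {"x": 40, "y": 0, "z": -10, "roll": 0, "hand": 0}
    - {"x": 40, "y": 0, "z": 0, "roll": 0, "hand": 0}
    - {"x": 40, "y": 0, "z": 0, "roll": 0, "hand": 0}
    - {"x": 38, "y": 0, "z": 0, "roll": 0, "hand": 0}
    - {"x": 0, "y": 0, "z": 0, "roll": 0, "hand": 0}
    - {"x": 0, "y": 0, "z": 0, "roll": 0, "hand": 0}

```text
clock: 11.75
position: [0.6449, -0.1531, 0.2668]
eef_rot: [1.0, -0.008, -0.001, -0.0]
force: [-0.2, 0.1, -0.3]
gripper_width: 1.001
grip_force: 0.0
```

Run:
```python
from h import *
import cv2
s=st();c=env.camera_info("wrist");np.savez("w4.npz",**c);a=env.snapshot("wrist");b=env.snapshot("scene")[130:280,240:440]
m=np.hstack([cv2.resize(a,(400,300)),cv2.resize(b,(400,300),interpolation=2)])
cv2.imwrite("pics/w4.png",m)
```

```text
t 11.75 p [ 644.9 -153.1  266.8] eul [-1.700e-02  2.000e-03 -3.141e+00] F [-0.2  0.1 -0.3] w 1.001 q [-0.3   0.42  1.27 -0.    1.46  1.29]
```

View pics/w4.png

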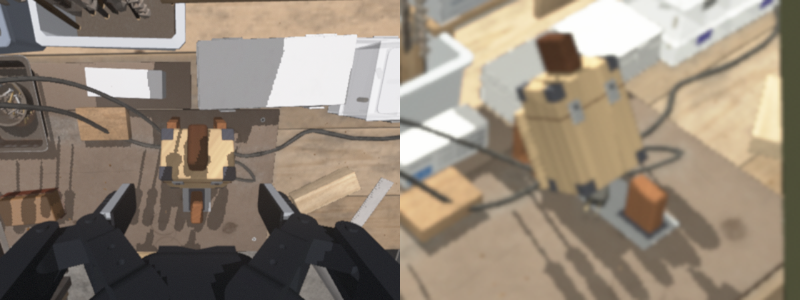

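The blade lies square under the leaning case with its grip in front. I'll take hold of the case grip again.

servo_tool:
  targets:
    - {"x": 0, "y": 0, "z": 35, "roll": 0, "hand": 0}
    - {"x": 0, "y": 0, "z": 40, "roll": 0, "hand": 0}
    - {"x": 0, "y": 0, "z": 30, "roll": 0, "hand": 0}
    - {"x": 0, "y": 0, "z": 12, "roll": 0, "hand": 0}
    - {"x": 0, "y": 0, "z": 0, "roll": 0, "hand": 0}

```text
clock: 12.35
position: [0.6426, -0.153, 0.1496]
eef_rot: [1.0, -0.009, -0.002, -0.001]
force: [0.5, -0.2, -0.2]
gripper_width: 0.998
grip_force: 0.0
```

servo_tool:
  targets:
    - {"x": 0, "y": 0, "z": 0, "roll": 0, "hand": 0.4}
    - {"x": 0, "y": 0, "z": 0, "roll": 0, "hand": 0.55}
    - {"x": 0, "y": 0, "z": 0, "roll": 0, "hand": 0.65}
    - {"x": 0, "y": 0, "z": 0, "roll": 0, "hand": 0.75}
    - {"x": 0, "y": 0, "z": 0, "roll": 0, "hand": 0.8}
    - {"x": 0, "y": 0, "z": 0, "roll": 0, "hand": 0.8}

```text
clock: 12.95
position: [0.6454, -0.1534, 0.1524]
eef_rot: [1.0, -0.009, 0.001, 0.0]
force: [-0.8, -0.2, 5.9]
gripper_width: 0.273
grip_force: 59.4
```

servo_tool:
  targets:
    - {"x": -7.1, "y": 0, "z": -2.4, "roll": 0, "hand": 0.8}
    - {"x": -7.1, "y": 0, "z": -2.0, "roll": 0, "hand": 0.8}
    - {"x": -7.2, "y": 0, "z": -1.8, "roll": 0, "hand": 0.8}
    - {"x": -7.3, "y": 0, "z": -1.4, "roll": 0, "hand": 0.8}
    - {"x": -7.3, "y": 0, "z": -1.0, "roll": 0, "hand": 0.8}
    - {"x": -7.4, "y": 0, "z": -0.8, "roll": 0, "hand": 0.8}
    - {"x": 0, "y": 0, "z": 0, "roll": 0, "hand": 0.8}

```text
clock: 13.65
position: [0.6008, -0.1526, 0.1616]
eef_rot: [1.0, -0.009, 0.001, 0.0]
force: [2.1, -0.3, 2.8]
gripper_width: 0.27
grip_force: 59.6
```

servo_tool:
  targets:
    - {"x": -7.4, "y": 0, "z": -0.5, "roll": 0, "hand": 0.8}
    - {"x": -7.4, "y": 0, "z": -0.2, "roll": 0, "hand": 0.8}
    - {"x": -7.4, "y": 0, "z": -0.2, "roll": 0, "hand": 0.8}
    - {"x": -7.4, "y": 0, "z": 0, "roll": 0, "hand": 0.8}
    - {"x": -6, "y": 0, "z": 0.3, "roll": 0, "hand": 0.8}
    - {"x": 0, "y": 0, "z": 0, "roll": 0, "hand": 0.8}

```text
clock: 14.25
position: [0.5657, -0.1521, 0.1624]
eef_rot: [1.0, -0.009, 0.001, 0.0]
force: [1.8, 0.1, 7.3]
gripper_width: 0.273
grip_force: 60.2
```

Run:
```python
from h import *
import cv2
s=st()
a=env.snapshot("scene")[150:270,260:420];cv2.imwrite("pics/s5.png",cv2.resize(a,(800,600),interpolation=2))
```

```text
t 14.25 p [ 565.7 -152.1  162.4] eul [-1.700e-02 -2.000e-03  3.141e+00] F [1.8 0.1 7.3] w 0.273 q [-0.33  0.39  1.59 -0.    1.15  1.25]
```

View pics/s5.png

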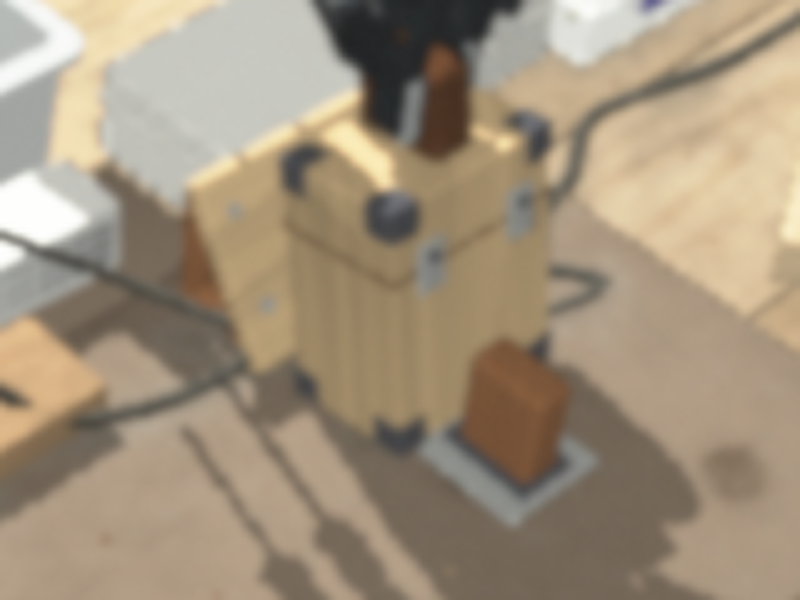

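The case has tilted down to about 11°. It also slid about 12 mm forward, because the firm pinch resists turning; its front-left edge now runs from (393,212) to (400,438). I'll ease it back, then loosen the pinch so that it can turn in the pads.

servo_tool:
  targets:
    - {"x": 0, "y": 0, "z": -3, "roll": 0, "hand": 0.8}
    - {"x": 5, "y": 0, "z": 0, "roll": 0, "hand": 0.8}
    - {"x": 5, "y": 0, "z": 0, "roll": 0, "hand": 0.8}
    - {"x": 3, "y": 0, "z": 0, "roll": 0, "hand": 0.8}
    - {"x": 0, "y": 0, "z": 0, "roll": 0, "hand": 0.8}

```text
clock: 14.8
position: [0.5787, -0.1521, 0.1632]
eef_rot: [1.0, -0.009, -0.001, -0.0]
force: [0.1, 1.1, -5.6]
gripper_width: 0.276
grip_force: 59.1
```

servo_tool:
  targets:
    - {"x": 0, "y": 0, "z": 2, "roll": 0, "hand": 0.75}
    - {"x": 0, "y": 0, "z": 0, "roll": 0, "hand": 0.74}

```text
clock: 15.0
position: [0.5781, -0.152, 0.1614]
eef_rot: [1.0, -0.009, -0.001, -0.0]
force: [-1.7, 0.0, -6.4]
gripper_width: 0.271
grip_force: 59.2
```

servo_tool:
  targets:
    - {"x": 0, "y": 0, "z": 1, "roll": 0, "hand": 0.735}
    - {"x": 0, "y": 0, "z": 0.5, "roll": 0, "hand": 0.73}

```text
clock: 15.2
position: [0.5786, -0.1521, 0.1608]
eef_rot: [1.0, -0.009, -0.0, -0.0]
force: [-1.3, 0.7, -2.8]
gripper_width: 0.275
grip_force: 59.5
```

servo_tool:
  targets:
    - {"x": 0, "y": 0, "z": 0.5, "roll": 0, "hand": 0.725}
    - {"x": 0, "y": 0, "z": 0, "roll": 0, "hand": 0.72}

```text
clock: 15.4
position: [0.5788, -0.1521, 0.1607]
eef_rot: [1.0, -0.009, 0.0, -0.0]
force: [-0.6, 1.5, -0.6]
gripper_width: 0.281
grip_force: 5.5
```

The pinch is now light at 5.5 N. I've used all ten views, so from here I'll track the case's corner fittings with image code.

```bash
cat > trk.py <<'E'
from h import *
import cv2
from scipy.optimize import least_squares
CI=env.camera_info("scene")
T=cv2.imread("pics/s5.png")
F=np.array([(393,212),(400,438),(305,382),(528,132),(540,346),(300,168)][:4],float)
M=np.array([(-.035,.05,.135),(-.035,.05,0),(.035,.05,0),(-.035,-.05,.135)])
def find(img,name=None):
    big=cv2.resize(img[150:270,260:420],(800,600),interpolation=2) if name is None else img
    out=[];sc=[]
    for u,v in F.astype(int):
        h=28;t=T[v-h:v+h,u-h:u+h];a,b=max(0,v-h-90),max(0,u-h-90)
        r=cv2.matchTemplate(big[a:v+h+90,b:u+h+90],t,cv2.TM_CCOEFF_NORMED);_,m,_,l=cv2.minMaxLoc(r)
        out.append((l[0]+b+h,l[1]+a+h));sc.append(round(m,2))
    return np.array(out,float),sc
def model(p):
    th,xe,y=p;t=th
    X=np.c_[xe+(M[:,0]-.035)*np.cos(t)+M[:,2]*np.sin(t),M[:,1]+y,-(M[:,0]-.035)*np.sin(t)+M[:,2]*np.cos(t)]
    return (proj("scene",X,CI)-[260,150]+.4)*5
B=find(cv2.imread("pics/scene0.png"))
bias=B[0]-model((0,.5865,-.148))
def fit(o):
    r=least_squares(lambda p:(model(p)+bias-o).ravel(),(.1,.585,-.15),x_scale=(.1,.01,.01),loss="soft_l1",f_scale=3)
    return np.degrees(r.x[0]).round(1),(r.x[1:]*1000).round(1),"rms",np.sqrt(2*r.cost/8).round(1)
def now():
    i=env.snapshot("scene");o,s=find(i);print(o.tolist(),s,*fit(o));return i
E
python3 - <<'E'
from trk import *
print(B,bias.round())
o,s=find(cv2.imread("pics/s1.png"),1);print(o.tolist(),s,*fit(o))
o,s=find(T,1);print(o.tolist(),s,*fit(o))
now()
E
```

```text
(array([[406., 248.],
       [380., 453.],
       [289., 385.],
       [545., 170.]]), [0.84, 0.93, 0.93, 0.9]) [[ -2. -13.]
 [  1. -19.]
 [ 14.  -2.]
 [-22.  10.]]
[[379.0, 202.0], [377.0, 427.0], [291.0, 375.0], [511.0, 127.0]] [0.94, 0.95, 0.85, 0.94] 7.2 [ 592.  -152.5] rms 2.1
[[393.0, 212.0], [400.0, 438.0], [305.0, 382.0], [528.0, 132.0]] [1.0, 1.0, 1.0, 1.0] 8.0 [ 581.8 -154.1] rms 2.0
[[372.0, 194.0], [381.0, 425.0], [293.0, 377.0], [506.0, 120.0]] [0.91, 0.99, 0.89, 0.96] 9.5 [ 589.9 -152.4] rms 1.6
```

servo_tool:
  targets:
    - {"x": -3, "y": 0, "z": -0.3, "roll": 0, "hand": 0.722}
    - {"x": -3, "y": 0, "z": -0.3, "roll": 0, "hand": 0.722}
    - {"x": -3, "y": 0, "z": -0.3, "roll": 0, "hand": 0.722}
    - {"x": -3, "y": 0, "z": -0.2, "roll": 0, "hand": 0.722}
    - {"x": 0, "y": 0, "z": 0, "roll": 0, "hand": 0.722}

```text
clock: 15.95
position: [0.5659, -0.152, 0.161]
eef_rot: [1.0, -0.009, -0.0, -0.0]
force: [1.0, 0.2, -5.9]
gripper_width: 0.282
grip_force: 7.8
```

```bash
python3 -c "
from trk import *
st();now()"
```

```text
t 15.95 p [ 565.9 -152.   161. ] eul [-1.700e-02  1.000e-03 -3.142e+00] F [ 1.   0.2 -5.9] w 0.282 q [-0.33  0.39  1.59 -0.    1.16  1.25]
[[390.0, 214.0], [390.0, 436.0], [299.0, 381.0], [523.0, 135.0]] [0.98, 0.99, 0.96, 0.97] 6.8 [ 585.4 -152.6] rms 1.9
```

servo_tool:
  targets:
    - {"x": 0, "y": 0, "z": 1.5, "roll": 0, "hand": 0.722}
    - {"x": -3, "y": 0, "z": 0.2, "roll": 0, "hand": 0.721}
    - {"x": -3, "y": 0, "z": 0.2, "roll": 0, "hand": 0.721}
    - {"x": 0, "y": 0, "z": 0, "roll": 0, "hand": 0.721}

```text
clock: 16.4
position: [0.5611, -0.152, 0.1603]
eef_rot: [1.0, -0.009, 0.001, 0.0]
force: [0.5, 0.2, 4.1]
gripper_width: 0.281
grip_force: 9.1
```

```bash
python3 -c "
from trk import *
st();now()"
```

```text
t 16.4 p [ 561.1 -152.   160.3] eul [-1.700e-02 -2.000e-03  3.141e+00] F [0.5 0.2 4.1] w 0.281 q [-0.34  0.39  1.61  0.    1.15  1.25]
[[396.0, 221.0], [390.0, 438.0], [299.0, 381.0], [529.0, 142.0]] [0.98, 0.98, 0.95, 0.94] 5.3 [ 585.6 -152.8] rms 1.9
```

servo_tool:
  targets:
    - {"x": -3, "y": 0, "z": 0.2, "roll": 0, "hand": 0.721}
    - {"x": -3, "y": 0, "z": 0.3, "roll": 0, "hand": 0.721}
    - {"x": -3, "y": 0, "z": 0.3, "roll": 0, "hand": 0.721}
    - {"x": -2, "y": 0, "z": 0.3, "roll": 0, "hand": 0.721}
    - {"x": 0, "y": 0, "z": 0, "roll": 0, "hand": 0.721}

```text
clock: 16.95
position: [0.5503, -0.1519, 0.1592]
eef_rot: [1.0, -0.009, 0.001, 0.0]
force: [-0.8, 0.4, 6.3]
gripper_width: 0.28
grip_force: 9.5
```

```bash
python3 -c "
from trk import *
st();now()"
```

```text
t 16.95 p [ 550.3 -151.9  159.2] eul [-1.700e-02 -2.000e-03  3.141e+00] F [-0.8  0.4  6.3] w 0.28 q [-0.34  0.37  1.63  0.    1.13  1.24]
[[408.0, 236.0], [391.0, 443.0], [300.0, 380.0], [547.0, 154.0]] [0.98, 0.97, 0.95, 0.82] 2.2 [ 585.7 -153.8] rms 1.4
```

servo_tool:
  targets:
    - {"x": -2, "y": 0, "z": 0, "roll": 0, "hand": 0.721}
    - {"x": -2, "y": 0, "z": 0.1, "roll": 0, "hand": 0.721}
    - {"x": -1, "y": 0, "z": 0, "roll": 0, "hand": 0.721}
    - {"x": 0, "y": 0, "z": 0, "roll": 0, "hand": 0.721}

```text
clock: 17.4
position: [0.5447, -0.1517, 0.1585]
eef_rot: [1.0, -0.009, 0.0, 0.0]
force: [-0.0, -0.3, 6.3]
gripper_width: 0.279
grip_force: 9.6
```

```bash
python3 -c "
from trk import *
st();now()"
```

```text
t 17.4 p [ 544.7 -151.7  158.5] eul [-1.700e-02 -1.000e-03  3.141e+00] F [-0.  -0.3  6.3] w 0.279 q [-0.35  0.37  1.64 -0.    1.13  1.24]
[[414.0, 244.0], [391.0, 446.0], [300.0, 380.0], [556.0, 160.0]] [0.96, 0.96, 0.95, 0.78] 0.5 [ 585.6 -154.2] rms 1.8
```

servo_tool:
  targets:
    - {"x": -2, "y": 0, "z": 0.1, "roll": 0, "hand": 0.721}
    - {"x": -2, "y": 0, "z": 0.1, "roll": 0, "hand": 0.721}
    - {"x": 0, "y": 0, "z": 0, "roll": 0, "hand": 0.721}

```text
clock: 17.75
position: [0.5416, -0.1517, 0.1584]
eef_rot: [1.0, -0.009, 0.001, 0.0]
force: [2.6, 0.6, 4.4]
gripper_width: 0.275
grip_force: 9.5
```

```bash
python3 -c "
from trk import *
st();now()"
```

```text
t 17.75 p [ 541.6 -151.7  158.4] eul [-1.700e-02 -2.000e-03  3.141e+00] F [2.6 0.6 4.4] w 0.275 q [-0.35  0.36  1.65  0.    1.12  1.24]
[[418.0, 248.0], [391.0, 447.0], [300.0, 379.0], [558.0, 162.0]] [0.95, 0.95, 0.94, 0.74] -0.3 [ 585.9 -154.6] rms 1.9
```

The force now resists, so the case sits flat. I'll release it gently, rise and retreat.

servo_tool:
  targets:
    - {"x": 0, "y": 0, "z": 0, "roll": 0, "hand": 0.71}
    - {"x": 0, "y": 0, "z": 0, "roll": 0, "hand": 0.68}
    - {"x": 0, "y": 0, "z": 0, "roll": 0, "hand": 0.4}
    - {"x": 0, "y": 0, "z": 0, "roll": 0, "hand": 0}
    - {"x": 0, "y": 0, "z": 0, "roll": 0, "hand": 0}
    - {"x": 0, "y": 0, "z": -20, "roll": 0, "hand": 0}
    - {"x": 0, "y": 0, "z": -45, "roll": 0, "hand": 0}
    - {"x": 0, "y": 0, "z": -45, "roll": 0, "hand": 0}

```text
clock: 18.6
position: [0.5398, -0.1512, 0.2679]
eef_rot: [1.0, -0.009, -0.002, -0.001]
force: [0.8, 0.4, 0.6]
gripper_width: 0.996
grip_force: 0.0
```

servo_tool:
  targets:
    - {"x": -35, "y": 35, "z": 0, "roll": 0, "hand": 0}
    - {"x": -35, "y": 35, "z": 0, "roll": 0, "hand": 0}
    - {"x": -35, "y": 35, "z": 0, "roll": 0, "hand": 0}
    - {"x": -35, "y": 35, "z": 0, "roll": 0, "hand": 0}
    - {"x": 0, "y": 35, "z": 0, "roll": 0, "hand": 0}
    - {"x": 0, "y": 35, "z": 0, "roll": 0, "hand": 0}
    - {"x": 0, "y": 0, "z": 0, "roll": 0, "hand": 0}

```text
clock: 19.3
position: [0.3969, -0.3636, 0.268]
eef_rot: [1.0, -0.011, 0.0, 0.002]
force: [0.1, 1.3, -0.5]
gripper_width: 1.0
grip_force: 0.0
```

Run:
```python
from trk import *
st();now()
# blade grip: find orange-brown block in front of case in top image
a=env.snapshot("top");cv2.imwrite("pics/t6.png",a)
t0=cv2.imread("pics/top0.png")
hsv=cv2.cvtColor(t0,cv2.COLOR_BGR2HSV);p=hsv[246,258];print("ref",p)
u=((np.array([98,405])/5.3)+[240,170]).astype(int);tp=t0[u[1]-11:u[1]+12,u[0]-7:u[0]+8]
R=a[190:290,290:400];r=cv2.matchTemplate(R,tp,cv2.TM_CCOEFF_NORMED);_,m,_,l=cv2.minMaxLoc(r)
c=np.array([l[0]+290+7,l[1]+190+11]);print("grip score",m,c,world("top",c,.059))
# grey plate and orange grip masks in the region before the case
h=cv2.cvtColor(a,cv2.COLOR_BGR2HSV)
mk=((h[...,1]>110)&(h[...,2]>90)&(h[...,0]<18)).astype(np.uint8);mk[:225]=0;mk[:, :290]=0;mk[:,400:]=0;mk[290:]=0
n,_,st_,ce=cv2.connectedComponentsWithStats(mk)
for i in range(1,n):
    if st_[i,4]>20:print(st_[i],ce[i],world("top",ce[i],.059))
```

```text
t 19.3 p [ 396.9 -363.6  268. ] eul [-2.100e-02 -1.000e-03  3.138e+00] F [ 0.1  1.3 -0.5] w 1.0 q [-0.82  0.23  1.54 -0.    1.36  0.77]
[[416.0, 245.0], [391.0, 447.0], [300.0, 380.0], [557.0, 162.0]] [0.89, 0.95, 0.95, 0.77] 0.1 [ 585.5 -154.2] rms 1.5
ref [ 11 125 135]
grip score 0.7006863355636597 [345 253] [[ 0.48290829 -0.13859451  0.059     ]]
```

Run:
```python
from h import *
import cv2
a=cv2.imread("pics/t6.png");h=cv2.cvtColor(a,cv2.COLOR_BGR2HSV)
for nm,mk,z in(("wood",(h[...,1]>125)&(h[...,0]<16)&(h[...,2]>45),.045),("steel",(h[...,1]<45)&(h[...,2]>85),.003)):
    mk=mk.astype(np.uint8);mk[:236]=0;mk[280:]=0;mk[:,:315]=0;mk[:,385:]=0
    n,_,s,ce=cv2.connectedComponentsWithStats(mk)
    for i in range(1,n):
        if s[i,4]>12:
            x,y,w,hh=s[i,:4];print(nm,s[i],world("top",[[x-.5,y+hh-.5],[x+w-.5,y+hh-.5],[x+w/2-.5,y-.5]],z)[:,:2].round(3).tolist())
for v in range(238,272,3):print(v,[tuple(int(q) for q in h[v,u]) for u in range(330,368,3)])
```

```text
steel [334 241  25  27 296] [[0.451, -0.118], [0.451, -0.178], [0.516, -0.151]]
238 [(15, 81, 82), (16, 86, 74), (15, 74, 76), (150, 3, 100), (165, 5, 94), (13, 52, 79), (14, 80, 80), (14, 86, 74), (13, 87, 73), (15, 78, 78), (15, 80, 83), (15, 33, 78), (15, 17, 91)]
241 [(11, 44, 64), (14, 69, 78), (15, 46, 89), (15, 46, 89), (15, 46, 89), (15, 46, 89), (14, 42, 90), (16, 48, 90), (15, 45, 90), (15, 45, 90), (15, 73, 84), (14, 60, 72), (15, 56, 73)]
244 [(12, 49, 78), (13, 43, 71), (150, 5, 103), (120, 3, 76), (120, 11, 72), (174, 18, 70), (5, 38, 73), (6, 36, 71), (0, 8, 94), (0, 3, 100), (12, 57, 76), (13, 53, 77), (14, 57, 76)]
247 [(12, 55, 79), (14, 53, 63), (0, 2, 103), (120, 6, 81), (10, 100, 64), (11, 120, 85), (11, 120, 85), (12, 121, 82), (11, 120, 68), (0, 3, 100), (13, 52, 78), (11, 52, 78), (11, 52, 78)]
250 [(11, 54, 76), (12, 57, 58), (150, 2, 103), (120, 3, 80), (10, 103, 67), (11, 123, 83), (11, 122, 86), (12, 126, 83), (12, 117, 72), (150, 3, 101), (13, 52, 79), (13, 53, 77), (13, 52, 78)]
253 [(13, 53, 77), (13, 64, 64), (150, 3, 102), (140, 10, 80), (11, 103, 67)
[... 558 characters left out ...]
5, 7, 78), (10, 97, 63), (12, 117, 76), (11, 121, 82), (11, 123, 79), (11, 94, 76), (150, 3, 100), (13, 52, 78), (11, 52, 78), (11, 56, 78)]
265 [(9, 54, 80), (12, 58, 79), (120, 2, 103), (150, 3, 86), (128, 15, 66), (150, 8, 62), (130, 12, 63), (120, 8, 64), (150, 5, 96), (150, 3, 99), (11, 52, 78), (12, 55, 79), (12, 56, 78)]
268 [(12, 54, 80), (12, 59, 78), (10, 41, 74), (14, 43, 78), (12, 41, 80), (12, 42, 79), (8, 39, 79), (10, 38, 80), (9, 39, 66), (14, 36, 77), (12, 48, 79), (13, 52, 78), (12, 55, 79)]
271 [(12, 56, 78), (14, 48, 80), (12, 48, 79), (12, 48, 79), (13, 52, 78), (9, 52, 79), (12, 55, 79), (12, 56, 78), (11, 52, 79), (11, 52, 78), (11, 52, 79), (11, 56, 78), (13, 52, 79)]
```

The checks agree:
- **Case:** it stands upright, about 0.1° off.
- **Blade:** it is square, with its tip at about x = 0.572, roughly 21 mm behind the case's middle and within 5 mm of the centre line.

I'm handing the job in.

```bash
python3 -c "
from rig import env
print(env.job_done())"
```

```text
the job is handed in; nothing more can be done
None
```

I handed the job in at about 19 s; no verdict came back. My last camera measurements show the case upright to about 0.1° on the blade, the blade square with its grip in front and its tip about 21 mm behind the middle of the case's underside, and the robot clear.

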